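# Pin the swing door's lock rod and close the pin's sprung loop

### The job

Secure the swing door's lock rod with the hitch pin: push the pin through the rod's cross hole until its shoulder is home against the rod, then swing the sprung loop over the top of the rod and press it down until its crossbar snaps past the pin's nose. Feel for the hole and press gently, never ramming the rod or the flange, and leave the other things on the bench undisturbed.

Things in the scene. Friction and masses are not known exactly. Their poses are not given: they have to be found in the camera images.
- flange: Grey flange screwed to the bench (base 90 x 90 x 8 mm, square sleeve 48 x 48 mm on it, 50 mm tall in all). Origin: centre of its underside, z up. The steel lock rod, 24 x 24 mm square, rises on its z axis, sides parallel to its x and y, with a square cross hole 11.6 x 11.6 mm right through along the flange's x; the hole's mouth on the -x face (robot's side) is chamfered 1 mm.
- sleeve_top (a point): Centre of the sleeve's top, 50 mm above the bench, where the rod comes out. The rod has up-and-down play: its cross hole's axis lies anywhere from 78 to 96 mm above the bench, no reading gives it. The hole's axis is always 20 mm below the rod's flat top. The rod keeps its height by friction (slides at about 13 to 19 N). The rod does not turn.
- pin: Steel hitch pin, about 0.15 kg in all, lying with its axis level, 9 mm above the bench. Origin on its axis at the shoulder face; x along the axis to the nose, z up. Square shank 10 x 10 mm from x = 0 to 31 mm; shoulder 18 x 18 mm from x = -6 to 0. Home: the shoulder touches the rod's -x face, the nose stands out 12 mm beyond the rod.
- pin_head (a point): Middle of the pin's head on the pin's axis, at pin x = -27 mm. The head is a flat-sided grip block, pin x = -48 to -6 mm, 16 mm wide in y, from 9 mm below to 16 mm above the axis; the pin lies on its underside.
- pin_nose (a point): Foremost point of the pin, at pin x = 36 mm. The nose is rounded about the pin's y (radius 5 mm) and 7 mm wide in y.
- pin_mid (a point): Point on the pin's axis 12 mm ahead of the shoulder; with the pin home it lies on the rod's centre line. Let go, the pin sags head down by up to 0.09 rad in the hole's play, which moves the loop's axle down about 4 mm; loads on the loop act on the rod with leverage.
- loop (a joint): Angle of the sprung loop about its axle across the head (along the pin's y, at pin x = -44, z = 0 mm). 0: straight back; pi/2: up; pi: ahead along the pin; stop 3.29 rad. Friction (0.035 N m) keeps it where left. Arms at y = +-21 mm (5 mm thick) pass beside the rod. Near pi the crossbar meets the nose and must be pressed to spring out 2 mm and snap below it; snapped: 3.2 or more.
- loop_bar (a point): Middle of the loop's crossbar: round bar 8 mm thick, 50 mm long, along the pin's y, 82 mm from the axle (springs outward up to 6 mm, 1.5 N/mm). From it a flat thumb tab 20 mm wide, 5 mm thick sticks outward to 114 mm from the axle; pressing the tab down with some 3 to 8 N snaps the loop.
- tray: Bystander: clear plastic tray 130 x 90 x 30 mm with spare steel keys. Origin at the centre of its underside.
- bottle: Bystander: green glass bottle, 68 mm diameter, 210 mm tall, metal cap. Origin at the centre of its underside.
- brush_handle: Bystander: lint brush handle of grey plastic, 172 mm long, 26 mm wide, 22 mm tall, along its x. Origin at its middle on the underside.
- stopper: Bystander: dark silicone door stopper, 48 mm diameter, 34 mm tall. Origin at the centre of its underside.
Things that resemble listed ones, but are neither listed nor needed, are in the scene too. Of the things that look like the pin, the smallest one is meant. Of the things that look like the flange, take the one that is farthest to the robot's left at the start.

How it is judged (in metres and radians):
On the way, in this order (a step that is already met when the one before it is completed fails the run):
1. the pin is through the cross hole with its shoulder home against the rod, the loop still open (x of pin_mid in the frame of flange between -0.003 and 0.003 m and y of pin_mid in the frame of flange between -0.004 and 0.004 m and z of pin_mid in the frame of flange between 0.07 and 0.1 m and angle between the x axis of pin and the x axis of flange, either way round below 0.15 rad and value of joint loop below 3 rad), for 0.2 s.
2. the loop is over the rod and its crossbar is below the pin's nose (value of joint loop above 3.19 rad), for 0.2 s.
At the end, for the whole second after the job is handed in: The pin sits in the rod's cross hole with its shoulder within 3 mm of home, its axis within 0.15 rad of the flange's x, the loop snapped over the rod (angle above 3.19 rad), everything at rest and let go (x of pin_mid in the frame of flange between -0.003 and 0.003 m and y of pin_mid in the frame of flange between -0.004 and 0.004 m and z of pin_mid in the frame of flange between 0.07 and 0.1 m and angle between the x axis of pin and the x axis of flange, either way round below 0.15 rad and value of joint loop above 3.19 rad and linear speed of pin below 0.02 m/s); the robot touches nothing.
It fails at once if the rod or flange is rammed with the pin (contact force above 45 N) (contact force between pin and flange above 45 N).
It fails at once if the robot rams the rod or flange (contact force above 25 N) (contact force between any of the fingers, the arm and flange above 25 N).
It fails at once if a bystander is moved more than 20 mm (distance of any of tray, bottle, brush_handle, stopper from where it was at the start of the episode above 0.02 m).
It also fails if it takes over 72 s, if anything falls off the work surface, if the arm or the gripper's body presses on something with over 40 N, if the wrist force passes 120 N, or if a joint passes its speed limit or range.

### The arm

A 6-joint arm with a two-finger parallel gripper is mounted at the origin on the work surface. World frame = base frame: x ahead of the robot, y to its left, z up, the work surface at z = 0. Lengths are in mm, angles in rad, forces in N, time in s.
With the tool pointing down it reaches from about 400 to 925 mm from the base axis. Payload 12.5 kg.
Tool frame: the origin (TCP) lies at the very end of the fingers, on their centre line; the grasp point (between the pads) lies grip_depth behind it (grip_depth is the distance from the TCP to the grasp point, in mm); z points along the fingers, y is the line along which they close (so a half turn about z gives the same grasp; the last joint's range is limited). The gripper opens to 95 mm and grips with 3 to 60 N. Pads are 20 mm wide; open, the fingers measure 119 mm over their backs; the gripper's body (75 mm by 180 mm) begins 59 mm behind the grasp point.
Start: joints at [-1.266, 0.491, 1.559, -0, 1.092, -0.106], TCP at [249.613, -573.01, 214.661] pointing down, gripper open.
Joint ranges: [-3.1, 3.1], [-0.84, 2.19], [0.05, 2.79], [-1.13, 4.28], [0.06, 2.93], [-2.69, 2.69]. Speed limits (rad/s): [2.22, 2.22, 2.79, 3.14, 3.14, 3.14].

### API

Orientations are given as [roll, pitch, yaw] about the fixed x, y, z axes, in that order (R = Rz(yaw) Ry(pitch) Rx(roll)).
In Python, from cell import state, read_camera, job_done, grip_depth gives the robot as it stands.
- The arm moves only by the tool drive_tool, never from a script. Its argument "targets" is a list of rows, each an object with "jaw": the opening, from 0 (shut) to 1 (fully open); "travel": the shift along the tool's x, y, z in m, a list of three; "twist": the turn about the tool's z in rad. In form: [{"jaw": jaw, "travel": [tx, ty, tz], "twist": twist}, ...]. A call has 1 to 8 rows; each row is the pose to reach, as a shift and turn from the pose commanded when the call began, along the tool's axes at that moment; what a row does not reach only later rows make up. A row lasts 1/12 s, in which the tool goes at most 41.7 mm and 7.16 degrees, less where a joint would pass 70% of its speed; a pose out of reach is approached as far as the arm can. A call with a gripper value outside its range is refused whole. The fingers move at their own pace and stop on an object; the grip force is fixed at half the most. Time passes only in rows, so rows that repeat a pose let the fingers close. It gives the time, the measured TCP pose, the force, the opening and the grip force at its end, in the units of the state.
- state(): the state, without advancing time (a new reading comes with each control period).
- read_camera(name): name is "scene" or "top"; returns a dict with "frame" (400x640x3 uint8, red, green, blue), "fx", "fy", "cx", "cy" (pixels), "k1" (the pictures are not rectified: a ray, as slopes to the right and down, at radius r is drawn at 1 + k1 r^2 times it, then the intrinsics apply), "R" (3x3) and "t" (3): a world point X has camera coordinates R X + t. Camera axes: x right, y down, z forward; pixel columns grow to the right and rows downward; lengths in mm; the calibration is good to about 2 mm. A picture is of the moment at which its call begins. There is no depth.
- job_done(): hands the job in; it is judged then, once.
The state is a dict: "t": time; "joints": joint angles; "qvel": joint speeds; "tau": joint torques, N m; "eef_pos": TCP position; "tcp_rot": TCP orientation; "ft_force": force on the tool from outside, world axes, zero at the start; "moment": the same for the moment, N m; "opening": opening from 0.0 (shut) to 1.0 (fully open); "grip_force": force on a finger pad.
Only numpy, scipy, OpenCV 4.12 (cv2) and the standard library are available. Lean on these libraries where they do the work, as an engineer would, in place of code of your own. Each camera call takes 0.05 s, during which the arm holds its last target. There are 200 camera calls.

## Working session

There is one attempt and no reset: what is moved stays moved. The work goes in short steps, Python scripts to look and compute and a tool call to move; the robot and the scene stay as the last step left them, time stands still between calls to the robot, and variables do not carry over. Pictures are saved under pics/ and viewed, at most 10 in all, crops included, and the job is handed in when it is done.

Besides the shell and the picture viewer there is one more tool, called after "Call:" as name([rows], argument=value, ...), one row to a line, values as JSON. drive_tool: Moves the arm, as the interface text tells. Its arguments: {"type":"object","properties":{"targets":{"type":"array"}},"required":["targets"]}

```bash
mkdir -p pics
python3 - <<'E'
from cell import *
import cv2,pickle
print(state(),grip_depth)
for n in("scene","top"):
    c=read_camera(n); cv2.imwrite(f"pics/{n}0.png",c["frame"][:,:,::-1]); pickle.dump(c,open(n+"0.pkl","wb"))
    print(n,{k:v for k,v in c.items() if k!="frame"})
E
```

```text
{'t': 0.0, 'joints': array([-1.26558006e+00,  4.91536327e-01,  1.55947042e+00, -3.00058757e-05,
        1.09167278e+00, -1.05584859e-01]), 'qvel': array([-0.00178517,  0.00051774,  0.00025926,  0.00223758,  0.00076769,
       -0.00051024]), 'tau': array([ 2.32571729e-04, -6.12649155e+01, -2.58181661e+01,  6.91829086e-02,
        4.82070073e-02, -9.98970881e-05]), 'eef_pos': array([ 249.53776264, -572.75267046,  214.06895379]), 'tcp_rot': array([-3.14050903e+00, -8.80804472e-05,  4.10814921e-01]), 'ft_force': array([ 1.15485638,  0.13966389, -0.45885755]), 'moment': array([-0.04008958,  0.00510575, -0.00026329]), 'grip_force': 0.0, 'opening': 1.0026352461705492} 18.8
scene {'fx': 421.6280029133325, 'fy': 421.6280029133325, 'cx': 312.1475857736076, 'cy': 199.8174969651061, 'k1': -0.10630848025174269, 'R': array([[ 0.66302557,  0.7485463 ,  0.00869143],
       [ 0.40514533, -0.34904649, -0.8449993 ],
       [-0.62948738,  0.56377743, -0.53469678]]), 't': array([-336.09372997, -180.87463536, 1659.12677545])}
top {'fx': 515.3927845321821, 'fy': 515.3927845321821, 'cx': 311.8715345594852, 'cy': 207.62065730347814, 'k1': 0.031839809458562046, 'R': array([[ 0.02305004, -0.99962635,  0.01469203],
       [-0.99604352, -0.02422409, -0.08550141],
       [ 0.08582536, -0.01266309, -0.99622972]]), 't': array([ -73.98198546,  520.05836045, 1617.8765805 ])}
```

View pics/scene0.png

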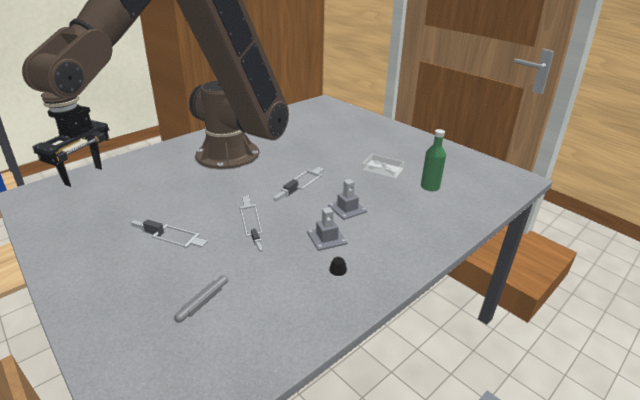

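View pics/top0.png

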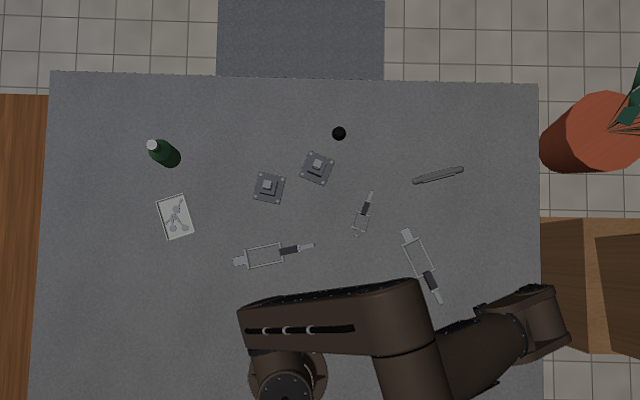

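The scene view shows three pins; the smallest is at about (252,225). The wanted flange, the leftmost one, is at (348,200). In the top view the small pin is at (364,213) and the flange at (268,187). I'll zoom in on both next.

```bash
cat > h.py <<'E'
import numpy as np,cv2,pickle
from scipy.optimize import least_squares
def proj(c,X):
    X=np.atleast_2d(X)@c["R"].T+c["t"]; s=X[:,:2]/X[:,2:]; s=s*(1+c["k1"]*(s**2).sum(1,keepdims=True))
    return s*[c["fx"],c["fy"]]+[c["cx"],c["cy"]]
def onz(c,px,z):
    return least_squares(lambda p:(proj(c,[p[0],p[1],z])-px).ravel(),[500,0],x_scale=100).x
def tri(cs,pxs):
    return least_squares(lambda p:np.r_[tuple((proj(c,p)-q).ravel() for c,q in zip(cs,pxs))],[500,0,50],x_scale=100)
def crop(c,x,y,w,h,k,f):
    cv2.imwrite(f,cv2.resize(c["frame"][y:y+h,x:x+w,::-1],None,fx=k,fy=k,interpolation=cv2.INTER_CUBIC))
E
python3 - <<'E'
from h import *
T=pickle.load(open("top0.pkl","rb"));S=pickle.load(open("scene0.pkl","rb"))
a=cv2.resize(T["frame"][160:215,240:300,::-1],None,fx=6.5,fy=6.5,interpolation=3)
b=cv2.resize(T["frame"][185:240,340:400,::-1],None,fx=6.5,fy=6.5,interpolation=3)
cv2.imwrite("pics/c1.png",np.hstack([a,b]))
a=cv2.resize(S["frame"][165:225,320:375,::-1],None,fx=7,fy=7,interpolation=3)
b=cv2.resize(S["frame"][190:250,225:280,::-1],None,fx=7,fy=7,interpolation=3)
cv2.imwrite("pics/c2.png",np.hstack([a,b]))
E
```

```text
(no output)
```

View pics/c1.png

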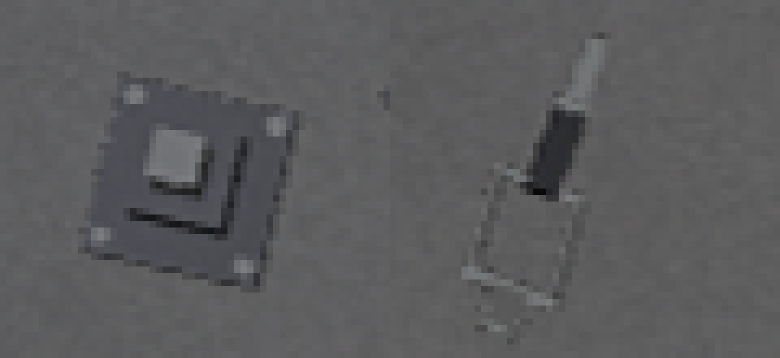

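View pics/c2.png

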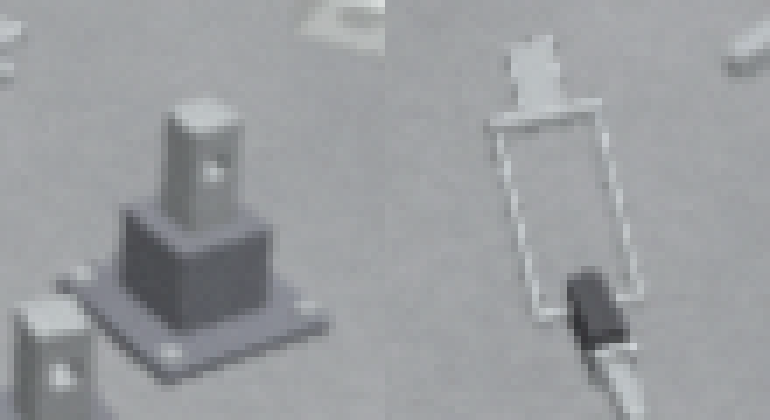

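Top crop: the flange base corners, the rod top at (180,155) and the pin (nose (600,38), crossbar (465,272)–(555,303)) are all clear. The loop looks foreshortened, so it's partly raised. The scene crop shows the hole on the rod's right face. I'll fit both poses.

```bash
cat > fit.py <<'E'
from h import *
T=pickle.load(open("top0.pkl","rb"));S=pickle.load(open("scene0.pkl","rb"))
def cv(p,o,k): return (np.array(p)+.5)/k-.5+np.array(o)
ta=lambda x,y:cv((x,y),(240,160),6.5); tb=lambda x,y:cv((x-390,y),(340,185),6.5)
sa=lambda x,y:cv((x,y),(320,165),7); sb=lambda x,y:cv((x-385,y),(225,190),7)
def W(p,yaw,L):
    c,s=np.cos(yaw),np.sin(yaw); return np.array([p[0]+c*L[0]-s*L[1],p[1]+s*L[0]+c*L[1],L[2]])
# flange: p=x,y,yaw,rodtop
F=[(T,ta(122,75),(45,45,8)),(T,ta(298,115),(45,-45,8)),(T,ta(262,288),(-45,-45,8)),(T,ta(83,252),(-45,45,8)),
(S,sa(168,382),(45,-45,0)),(S,sa(328,322),(45,45,0)),(S,sa(58,280),(-45,-45,4))]
R=[(T,ta(180,155),(0,0)),(S,sa(205,112),(0,0))]
def rf(p):
    return np.r_[tuple((proj(c,W(p,p[2],L))-q).ravel() for c,q,L in F)+tuple((proj(c,W(p,p[2],l+(p[3],)))-q).ravel() for c,q,l in R)]
r=least_squares(rf,[660,100,-.2,110],x_scale=[100,100,.3,50]); print("flange",r.x.round(3),r.fun.round(1))
def lp(a,r,y): return (-44-r*np.cos(a),y,9+r*np.sin(a))
P=[(T,tb(602,38),lambda a:(35,0,9)),(T,tb(573,103),lambda a:(-3,0,18)),(T,tb(542,197),lambda a:(-48,0,16)),
(T,tb(465,272),lambda a:lp(a,82,25)),(T,tb(555,303),lambda a:lp(a,82,-25)),(T,tb(498,330),lambda a:lp(a,114,0)),
(S,sb(490,125),lambda a:lp(a,82,-25)),(S,sb(602,103),lambda a:lp(a,82,25)),(S,sb(532,38),lambda a:lp(a,114,0)),
(S,sb(543,318),lambda a:lp(a,0,-23)),(S,sb(640,297),lambda a:lp(a,0,23)),(S,sb(588,272),lambda a:(-48,0,25))]
def rp(p): return np.r_[tuple((proj(c,W(p,p[2],L(p[3])))-q).ravel() for c,q,L in P)]
r=least_squares(rp,[570,-150,-.2,.9],x_scale=[100,100,.3,.5]); print("pin",r.x.round(3),r.fun.round(1))
E
python3 fit.py
```

```text
flange [ 5.84173e+02  7.82960e+01 -1.79000e-01  1.02975e+02] [-0.3  0.1 -0.1 -0.4 -0.3  0.2 -0.2  0.1 -0.3  0.8  0.3  1.  -0.7  0.4
 -0.6  0.3 -0.3 -0. ]
pin [ 5.50252e+02 -2.40998e+02 -3.62000e-01  8.02000e-01] [-0.5  0.1 -0.   0.7 -0.5 -0.8 -0.6 -0.7  0.6  0.6 -0.  -0.1 -0.3  0.2
  0.5  0.1 -0.2  0.5 -1.1  0.1  0.6 -0.2 -0.4 -0.3]
```

Call:
drive_tool([
  {"jaw": 1, "travel": [0.391, -0.201, 0.06], "twist": 0.773},
  {"jaw": 1, "travel": [0.391, -0.201, 0.06], "twist": 0.773},
  {"jaw": 1, "travel": [0.391, -0.201, 0.06], "twist": 0.773},
  {"jaw": 1, "travel": [0.391, -0.201, 0.06], "twist": 0.773},
  {"jaw": 1, "travel": [0.391, -0.201, 0.06], "twist": 0.773},
  {"jaw": 1, "travel": [0.391, -0.201, 0.06], "twist": 0.773},
  {"jaw": 1, "travel": [0.391, -0.201, 0.06], "twist": 0.773},
  {"jaw": 1, "travel": [0.391, -0.201, 0.06], "twist": 0.773},
])

```text
t: 0.77
eef_pos: [453.6, -322.9, 170.5]
tcp_rot: [-3.142, 0.0, -0.366]
ft_force: [0.2, -0.5, 0.5]
opening: 0.997
grip_force: 0.0
```

```bash
cat > go.py <<'E'
# usage: go.py x y z yaw : travel needed from the measured pose
import sys,numpy as np
from cell import state
s=state(); p=np.array(s["eef_pos"]); yaw=s["tcp_rot"][2]; x,y,z,w=map(float,sys.argv[1:])
d=np.array([x,y,z])-p; c,sn=np.cos(yaw),np.sin(yaw)
print("t",round(s["t"],2),"at",p.round(1),s["tcp_rot"].round(4),"F",s["ft_force"].round(1),"M",s["moment"].round(2),"open",round(s["opening"],3),s["joints"].round(2))
print("travel",[round(c*d[0]+sn*d[1],1),round(sn*d[0]-c*d[1],1),round(-d[2],1)],"twist",round(yaw-w,4))
E
python3 go.py 527.9 -232.5 60 -.362
```

```text
t 0.77 at [ 453.6 -322.9  170.5] [-3.1416e+00  2.0000e-04 -3.6630e-01] F [ 0.2 -0.5  0.5] M [ 0.05 -0.01  0.02] open 0.997 [-0.74  0.45  1.78 -0.    0.92  1.2 ]
travel [np.float64(37.0), np.float64(-111.1), np.float64(110.5)] twist -0.0043
```

Call:
drive_tool([
  {"jaw": 1, "travel": [0.037, -0.111, 0.05], "twist": 0},
  {"jaw": 1, "travel": [0.037, -0.111, 0.08], "twist": 0},
  {"jaw": 1, "travel": [0.037, -0.111, 0.11], "twist": 0},
  {"jaw": 1, "travel": [0.037, -0.111, 0.11], "twist": 0},
  {"jaw": 1, "travel": [0.037, -0.111, 0.11], "twist": 0},
  {"jaw": 1, "travel": [0.037, -0.111, 0.11], "twist": 0},
  {"jaw": 1, "travel": [0.037, -0.111, 0.11], "twist": 0},
])

```text
t: 1.35
eef_pos: [526.8, -234.5, 61.5]
tcp_rot: [3.141, -0.0, -0.362]
ft_force: [-0.8, -0.2, 0.0]
opening: 0.997
grip_force: 0.0
```

```bash
python3 go.py 527.9 -232.5 3 -.362; python3 -c "
from h import *;from cell import read_camera
T=read_camera('top');S=read_camera('scene')
a=cv2.resize(T['frame'][175:245,330:400,::-1],None,fx=5.5,fy=5.5,interpolation=3)
b=cv2.resize(S['frame'][185:255,215:285,::-1],None,fx=5.5,fy=5.5,interpolation=3)
cv2.imwrite('pics/c3.png',np.hstack([a,b]))"
```

```text
t 1.35 at [ 526.8 -234.5   61.5] [ 3.1413e+00 -4.0000e-04 -3.6200e-01] F [-0.8 -0.2  0. ] M [0.02 0.07 0.02] open 0.997 [-0.53  0.62  1.82 -0.    0.7   1.4 ]
travel [np.float64(0.3), np.float64(-2.3), np.float64(58.5)] twist -0.0
```

View pics/c3.png

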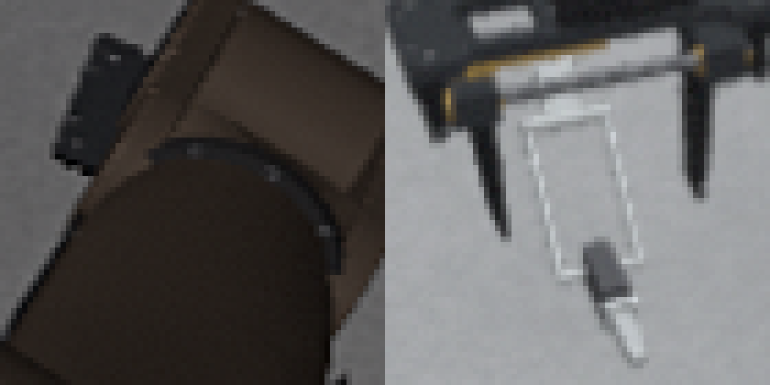

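The fingers straddle the head, and the arm hides the top view. Going down and gripping.

Call:
drive_tool([
  {"jaw": 1, "travel": [0.001, -0.002, 0.02], "twist": 0},
  {"jaw": 1, "travel": [0.001, -0.002, 0.04], "twist": 0},
  {"jaw": 1, "travel": [0.001, -0.002, 0.05], "twist": 0},
  {"jaw": 1, "travel": [0.001, -0.002, 0.057], "twist": 0},
  {"jaw": 1, "travel": [0.001, -0.002, 0.057], "twist": 0},
  {"jaw": 0.5, "travel": [0.001, -0.002, 0.057], "twist": 0},
  {"jaw": 0.3, "travel": [0.001, -0.002, 0.057], "twist": 0},
  {"jaw": 0.25, "travel": [0.001, -0.002, 0.057], "twist": 0},
])

```text
t: 2.12
eef_pos: [528.8, -232.7, 4.7]
tcp_rot: [3.141, -0.001, -0.362]
ft_force: [-0.9, 0.4, -0.1]
opening: 0.847
grip_force: 0.0
```

Call:
drive_tool([
  {"jaw": 0.2, "travel": [0, 0, 0], "twist": 0},
  {"jaw": 0.15, "travel": [0, 0, 0], "twist": 0},
  {"jaw": 0, "travel": [0, 0, 0], "twist": 0},
  {"jaw": 0, "travel": [0, 0, 0], "twist": 0},
  {"jaw": 0, "travel": [0, 0, 0], "twist": 0},
  {"jaw": 0, "travel": [0, 0, 0], "twist": 0},
])

```text
t: 2.62
eef_pos: [528.4, -232.4, 3.8]
tcp_rot: [3.142, 0.0, -0.362]
ft_force: [-0.4, 0.5, -0.1]
opening: 0.426
grip_force: 0.0
```

Call:
drive_tool([
  {"jaw": 0, "travel": [0, 0, 0], "twist": 0},
  {"jaw": 0, "travel": [0, 0, 0], "twist": 0},
  {"jaw": 0, "travel": [0, 0, 0], "twist": 0},
  {"jaw": 0, "travel": [0, 0, 0], "twist": 0},
  {"jaw": 0, "travel": [0, 0, 0], "twist": 0},
  {"jaw": 0, "travel": [0, 0, 0], "twist": 0},
  {"jaw": 0, "travel": [0, 0, 0], "twist": 0},
])

```text
t: 3.2
eef_pos: [528.4, -232.4, 3.8]
tcp_rot: [3.141, -0.0, -0.362]
ft_force: [1.0, 0.2, -0.6]
opening: 0.167
grip_force: 30.0
```

Call:
drive_tool([
  {"jaw": 0, "travel": [0, 0, -0.03], "twist": 0},
  {"jaw": 0, "travel": [0, 0, -0.06], "twist": 0},
  {"jaw": 0, "travel": [0, 0, -0.09], "twist": 0},
  {"jaw": 0, "travel": [0, 0, -0.12], "twist": 0},
  {"jaw": 0, "travel": [0, 0, -0.126], "twist": 0},
  {"jaw": 0, "travel": [0, 0, -0.126], "twist": 0},
])

```text
t: 3.7
eef_pos: [529.1, -232.7, 131.7]
tcp_rot: [3.141, -0.004, -0.362]
ft_force: [0.1, -0.1, -2.3]
opening: 0.167
grip_force: 30.0
```

```bash
python3 go.py 499.2 93.7 130 -.179
```

```text
t 3.7 at [ 529.1 -232.7  131.7] [ 3.141  -0.0037 -0.3622] F [ 0.1 -0.1 -2.3] M [ 0.05 -0.02 -0.01] open 0.167 [-0.53  0.52  1.77 -0.    0.85  1.4 ]
travel [np.float64(-143.6), np.float64(-294.7), np.float64(1.7)] twist -0.1832
```

Call:
drive_tool([
  {"jaw": 0, "travel": [-0.016, -0.033, 0], "twist": -0.02},
  {"jaw": 0, "travel": [-0.032, -0.066, 0], "twist": -0.04},
  {"jaw": 0, "travel": [-0.048, -0.099, 0], "twist": -0.06},
  {"jaw": 0, "travel": [-0.064, -0.132, 0], "twist": -0.08},
  {"jaw": 0, "travel": [-0.08, -0.165, 0], "twist": -0.1},
  {"jaw": 0, "travel": [-0.096, -0.198, 0], "twist": -0.12},
  {"jaw": 0, "travel": [-0.112, -0.231, 0], "twist": -0.14},
  {"jaw": 0, "travel": [-0.126, -0.26, 0], "twist": -0.16},
])

```text
t: 4.37
eef_pos: [501.3, 57.4, 128.1]
tcp_rot: [3.141, 0.003, -0.201]
ft_force: [1.5, 0.2, -1.5]
opening: 0.164
grip_force: 30.0
```

Call:
drive_tool([
  {"jaw": 0, "travel": [-0.01, -0.02, 0], "twist": -0.01},
  {"jaw": 0, "travel": [-0.0175, -0.035, 0], "twist": -0.023},
  {"jaw": 0, "travel": [-0.0175, -0.035, 0.02], "twist": -0.023},
  {"jaw": 0, "travel": [-0.0175, -0.035, 0.04], "twist": -0.023},
  {"jaw": 0, "travel": [-0.0175, -0.035, 0.05], "twist": -0.023},
  {"jaw": 0, "travel": [-0.0175, -0.035, 0.05], "twist": -0.023},
  {"jaw": 0, "travel": [-0.0175, -0.035, 0.05], "twist": -0.023},
])

```text
t: 4.95
eef_pos: [492.2, 93.0, 78.9]
tcp_rot: [3.141, 0.002, -0.18]
ft_force: [-1.0, -0.3, -1.2]
opening: 0.164
grip_force: 30.0
```

```bash
python3 go.py 499.2 93.7 77.8 -.179; python3 -c "
from h import *;from cell import read_camera
T=read_camera('top');S=read_camera('scene')
pickle.dump(T,open('top1.pkl','wb'));pickle.dump(S,open('scene1.pkl','wb'))
a=cv2.resize(T['frame'][165:225,230:290,::-1],None,fx=6.5,fy=6.5,interpolation=3)
b=cv2.resize(S['frame'][160:220,315:375,::-1],None,fx=6.5,fy=6.5,interpolation=3)
cv2.imwrite('pics/c4.png',np.hstack([a,b]))"
```

```text
t 4.95 at [492.2  93.   78.9] [ 3.141e+00  2.300e-03 -1.796e-01] F [-1.  -0.3 -1.2] M [ 0.03  0.02 -0.04] open 0.164 [ 0.05  0.51  1.99 -0.    0.64  1.81]
travel [np.float64(6.8), np.float64(-2.0), np.float64(1.1)] twist -0.0006
```

View pics/c4.png

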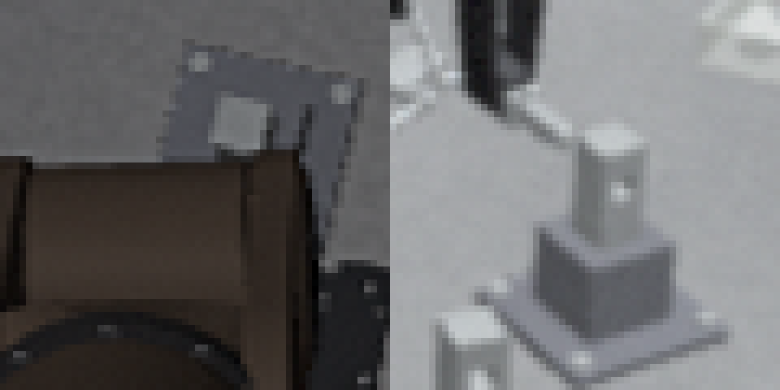

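The scene crop shows the shank from (505,95) to (580,135), with its tip just reaching the rod's silhouette. The hole on the far face is at about (622,185). I'll check the heights against predicted pixels.

Run:
```python
from fit import *
S1=pickle.load(open("scene1.pkl","rb"))
f=[584.2,78.3];y=-.179
sc=lambda p:((p-[315,160]+.5)*6.5-.5+[390,0]).round(0)
for z in(78,83,88): print(z,"hole",sc(proj(S1,W(f,y,(12,0,z)))), "top",sc(proj(S1,W(f,y,(0,0,z+20)))))
p=np.array([492.2,93.0])+23.4*np.array([np.cos(y),np.sin(y)])
az=78.9+5.2
for n,L in dict(nose=(36,0,az),shT=(2,0,az+5),shTl=(0,-5,az+5),shB=(0,-5,az-5),nT=(31,0,az+5),nR=(31,-5,az-5),nL=(31,5,az+5),shL=(0,5,az+5)).items(): print(n,sc(proj(S1,W(p,-.18,L))))
v=W(f,y,(0,0,0))[:2]-p; print("lateral", -np.sin(y)*v[0]+np.cos(y)*v[1],"nose to face",np.cos(y)*v[0]+np.sin(y)*v[1]-12-36)
```

```text
flange [ 5.84173e+02  7.82960e+01 -1.79000e-01  1.02975e+02] [-0.3  0.1 -0.1 -0.4 -0.3  0.2 -0.2  0.1 -0.3  0.8  0.3  1.  -0.7  0.4
 -0.6  0.3 -0.3 -0. ]
pin [ 5.50252e+02 -2.40998e+02 -3.62000e-01  8.02000e-01] [-0.5  0.1 -0.   0.7 -0.5 -0.8 -0.6 -0.7  0.6  0.6 -0.  -0.1 -0.3  0.2
  0.5  0.1 -0.2  0.5 -1.1  0.1  0.6 -0.2 -0.4 -0.3]
78 hole [[623. 194.]] top [[610. 146.]]
83 hole [[624. 184.]] top [[611. 136.]]
88 hole [[624. 175.]] top [[612. 127.]]
nose [[565. 142.]]
shT [[526. 103.]]
shTl [[515. 103.]]
shB [[514. 121.]]
nT [[559. 128.]]
nR [[550. 149.]]
nL [[568. 125.]]
shL [[532.  98.]]
lateral 1.9150721281396592 nose to face 21.747316111330008
```

```bash
python3 -c "
from h import *
S=pickle.load(open('scene1.pkl','rb'));f=S['frame'][166:198,380-52:366,::-1]
cv2.imwrite('pics/c5.png',cv2.resize(f,None,fx=16,fy=16,interpolation=3))"
```

```text
(no output)
```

View pics/c5.png

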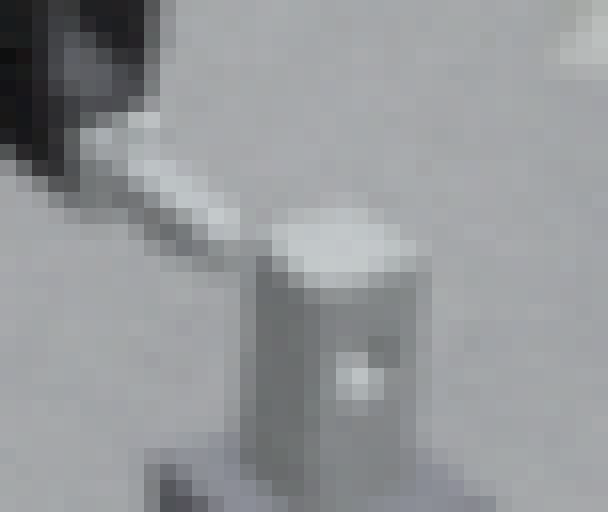

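Call:
drive_tool([
  {"jaw": 0, "travel": [0.005, -0.002, 0.001], "twist": 0},
  {"jaw": 0, "travel": [0.01, -0.002, 0.001], "twist": 0},
  {"jaw": 0, "travel": [0.014, -0.002, 0.001], "twist": 0},
  {"jaw": 0, "travel": [0.014, -0.002, 0.001], "twist": 0},
  {"jaw": 0, "travel": [0.014, -0.002, 0.001], "twist": 0},
])

```text
t: 5.47
eef_pos: [507.0, 92.5, 78.9]
tcp_rot: [3.142, -0.0, -0.179]
ft_force: [-0.4, 0.9, -1.8]
opening: 0.165
grip_force: 30.0
```

```bash
cat > rel.py <<'E'
from cell import state
import numpy as np
s=state();p=np.array(s["eef_pos"]);y=-.179;c,sn=np.cos(y),np.sin(y)
v=p[:2]-[584.2,78.3];F=s["ft_force"]
print("t %.2f"%s["t"],"flange frame TCP x %.1f y %.1f z %.1f"%(c*v[0]+sn*v[1],-sn*v[0]+c*v[1],p[2]),"rot",s["tcp_rot"].round(4),"F x %.1f y %.1f z %.1f"%(c*F[0]+sn*F[1],-sn*F[0]+c*F[1],F[2]),"M",s["moment"].round(2),"open %.3f"%s["opening"])
E
python3 rel.py
```

```text
t 5.47 flange frame TCP x -78.5 y 0.2 z 78.9 rot [ 3.1416e+00 -3.0000e-04 -1.7940e-01] F x -0.6 y 0.9 z -1.8 M [ 0.04 -0.02 -0.  ] open 0.165
```

Call:
drive_tool([
  {"jaw": 0, "travel": [0.001, 0, 0.0015], "twist": 0},
  {"jaw": 0, "travel": [0.002, 0, 0.0015], "twist": 0},
  {"jaw": 0, "travel": [0.003, 0, 0.0015], "twist": 0},
  {"jaw": 0, "travel": [0.004, 0, 0.0015], "twist": 0},
  {"jaw": 0, "travel": [0.005, 0, 0.0015], "twist": 0},
  {"jaw": 0, "travel": [0.006, 0, 0.0015], "twist": 0},
])

```text
t: 5.97
eef_pos: [512.7, 91.5, 77.3]
tcp_rot: [3.141, -0.0, -0.179]
ft_force: [-0.1, -0.5, -1.4]
opening: 0.166
grip_force: 30.0
```

```bash
python3 rel.py
```

```text
t 5.97 flange frame TCP x -72.7 y 0.3 z 77.3 rot [ 3.1415e+00 -1.0000e-04 -1.7920e-01] F x -0.0 y -0.5 z -1.4 M [0.08 0.04 0.05] open 0.166
```

Call:
drive_tool([
  {"jaw": 0, "travel": [0.0005, 0, 0], "twist": 0},
  {"jaw": 0, "travel": [0.001, 0, 0], "twist": 0},
  {"jaw": 0, "travel": [0.0015, 0, 0], "twist": 0},
  {"jaw": 0, "travel": [0.002, 0, 0], "twist": 0},
  {"jaw": 0, "travel": [0.002, 0, 0], "twist": 0},
])

```text
t: 6.38
eef_pos: [514.7, 91.2, 77.3]
tcp_rot: [3.142, -0.0, -0.179]
ft_force: [-0.1, -0.2, -1.9]
opening: 0.168
grip_force: 30.0
```

```bash
python3 rel.py
```

```text
t 6.38 flange frame TCP x -70.7 y 0.3 z 77.3 rot [ 3.1415e+00 -1.0000e-04 -1.7920e-01] F x -0.1 y -0.2 z -1.9 M [ 0.03 -0.03  0.  ] open 0.168
```

Call:
drive_tool([
  {"jaw": 0, "travel": [0.0005, 0, 0], "twist": 0},
  {"jaw": 0, "travel": [0.001, 0, 0], "twist": 0},
  {"jaw": 0, "travel": [0.0015, 0, 0], "twist": 0},
  {"jaw": 0, "travel": [0.002, 0, 0], "twist": 0},
  {"jaw": 0, "travel": [0.0025, 0, 0], "twist": 0},
  {"jaw": 0, "travel": [0.003, 0, 0], "twist": 0},
])

```text
t: 6.88
eef_pos: [517.6, 90.7, 77.3]
tcp_rot: [3.142, -0.0, -0.179]
ft_force: [-0.2, -0.3, -1.7]
opening: 0.165
grip_force: 30.0
```

```bash
python3 rel.py
```

```text
t 6.88 flange frame TCP x -67.7 y 0.3 z 77.3 rot [ 3.1415e+00 -1.0000e-04 -1.7920e-01] F x -0.1 y -0.3 z -1.7 M [ 0.03  0.03 -0.02] open 0.165
```

Call:
drive_tool([
  {"jaw": 0, "travel": [0.0005, 0, 0], "twist": 0},
  {"jaw": 0, "travel": [0.001, 0, 0], "twist": 0},
  {"jaw": 0, "travel": [0.0015, 0, 0], "twist": 0},
  {"jaw": 0, "travel": [0.002, 0, 0], "twist": 0},
])

```text
t: 7.22
eef_pos: [519.5, 90.3, 77.3]
tcp_rot: [3.141, 0.0, -0.179]
ft_force: [-1.1, -1.0, -1.8]
opening: 0.164
grip_force: 30.0
```

```bash
python3 rel.py
```

```text
t 7.22 flange frame TCP x -65.8 y 0.3 z 77.3 rot [ 3.1415e+00  1.0000e-04 -1.7930e-01] F x -0.9 y -1.2 z -1.8 M [-0.06  0.   -0.03] open 0.164
```

Call:
drive_tool([
  {"jaw": 0, "travel": [0.0005, 0, 0], "twist": 0},
  {"jaw": 0, "travel": [0.001, 0, 0], "twist": 0},
  {"jaw": 0, "travel": [0.0015, 0, 0], "twist": 0},
  {"jaw": 0, "travel": [0.002, 0, 0], "twist": 0},
])

```text
t: 7.55
eef_pos: [521.5, 89.9, 77.3]
tcp_rot: [3.141, 0.0, -0.179]
ft_force: [-0.1, -0.8, -2.4]
opening: 0.168
grip_force: 30.0
```

```bash
python3 rel.py
```

```text
t 7.55 flange frame TCP x -63.8 y 0.3 z 77.3 rot [ 3.1414e+00  1.0000e-04 -1.7920e-01] F x 0.0 y -0.8 z -2.4 M [-0.1   0.17 -0.07] open 0.168
```

Call:
drive_tool([
  {"jaw": 0, "travel": [0.0005, 0, 0], "twist": 0},
  {"jaw": 0, "travel": [0.001, 0, 0], "twist": 0},
  {"jaw": 0, "travel": [0.0015, 0, 0], "twist": 0},
  {"jaw": 0, "travel": [0.002, 0, 0], "twist": 0},
])

```text
t: 7.88
eef_pos: [523.4, 89.6, 77.3]
tcp_rot: [3.141, 0.0, -0.179]
ft_force: [-0.2, -0.8, -1.7]
opening: 0.168
grip_force: 30.0
```

```bash
python3 rel.py
```

```text
t 7.88 flange frame TCP x -61.8 y 0.3 z 77.3 rot [ 3.1414e+00  2.0000e-04 -1.7920e-01] F x -0.0 y -0.8 z -1.7 M [-0.15  0.17 -0.09] open 0.168
```

It's in the hole with almost no force. Continuing towards home.

Call:
drive_tool([
  {"jaw": 0, "travel": [0.001, 0, 0], "twist": 0},
  {"jaw": 0, "travel": [0.002, 0, 0], "twist": 0},
  {"jaw": 0, "travel": [0.003, 0, 0], "twist": 0},
  {"jaw": 0, "travel": [0.004, 0, 0], "twist": 0},
  {"jaw": 0, "travel": [0.005, 0, 0], "twist": 0},
  {"jaw": 0, "travel": [0.006, 0, 0], "twist": 0},
  {"jaw": 0, "travel": [0.007, 0, 0], "twist": 0},
  {"jaw": 0, "travel": [0.008, 0, 0], "twist": 0},
])

```text
t: 8.55
eef_pos: [531.3, 88.1, 77.3]
tcp_rot: [3.141, 0.0, -0.179]
ft_force: [-1.9, -2.5, -1.4]
opening: 0.167
grip_force: 30.0
```

```bash
python3 rel.py
```

```text
t 8.55 flange frame TCP x -53.8 y 0.2 z 77.3 rot [ 3.1414e+00  2.0000e-04 -1.7930e-01] F x -1.4 y -2.8 z -1.4 M [-0.41  0.39 -0.11] open 0.167
```

Call:
drive_tool([
  {"jaw": 0, "travel": [0, 0.0005, 0], "twist": 0},
  {"jaw": 0, "travel": [0.001, 0.0005, 0], "twist": 0},
  {"jaw": 0, "travel": [0.002, 0.0005, 0], "twist": 0},
  {"jaw": 0, "travel": [0.003, 0.0005, 0], "twist": 0},
  {"jaw": 0, "travel": [0.004, 0.0005, 0], "twist": 0},
  {"jaw": 0, "travel": [0.005, 0.0005, 0], "twist": 0},
  {"jaw": 0, "travel": [0.006, 0.0005, 0], "twist": 0},
  {"jaw": 0, "travel": [0.007, 0.0005, 0], "twist": 0},
])

```text
t: 9.22
eef_pos: [538.2, 86.4, 77.3]
tcp_rot: [3.142, -0.0, -0.179]
ft_force: [0.2, -0.1, -2.0]
opening: 0.169
grip_force: 30.0
```

```bash
python3 rel.py
```

```text
t 9.22 flange frame TCP x -46.7 y -0.2 z 77.3 rot [ 3.1415e+00 -1.0000e-04 -1.7920e-01] F x 0.2 y -0.0 z -2.0 M [ 0.08  0.01 -0.04] open 0.169
```

Call:
drive_tool([
  {"jaw": 0, "travel": [0.001, 0, 0], "twist": 0},
  {"jaw": 0, "travel": [0.002, 0, 0], "twist": 0},
  {"jaw": 0, "travel": [0.003, 0, 0], "twist": 0},
  {"jaw": 0, "travel": [0.004, 0, 0], "twist": 0},
  {"jaw": 0, "travel": [0.005, 0, 0], "twist": 0},
  {"jaw": 0, "travel": [0.006, 0, 0], "twist": 0},
  {"jaw": 0, "travel": [0.007, 0, 0], "twist": 0},
  {"jaw": 0, "travel": [0.008, 0, 0], "twist": 0},
])

```text
t: 9.88
eef_pos: [546.1, 85.0, 77.3]
tcp_rot: [3.142, -0.0, -0.179]
ft_force: [-0.3, 0.2, -1.1]
opening: 0.165
grip_force: 30.0
```

```bash
python3 rel.py
```

```text
t 9.88 flange frame TCP x -38.7 y -0.2 z 77.3 rot [ 3.1415 -0.     -0.1792] F x -0.3 y 0.2 z -1.1 M [0.03 0.08 0.01] open 0.165
```

Call:
drive_tool([
  {"jaw": 0, "travel": [0.0005, 0, 0], "twist": 0},
  {"jaw": 0, "travel": [0.001, 0, 0], "twist": 0},
  {"jaw": 0, "travel": [0.0015, 0, 0], "twist": 0},
  {"jaw": 0, "travel": [0.002, 0, 0], "twist": 0},
])

```text
t: 10.22
eef_pos: [548.0, 84.6, 77.3]
tcp_rot: [3.142, -0.0, -0.179]
ft_force: [0.3, -0.3, -2.3]
opening: 0.167
grip_force: 30.0
```

```bash
python3 rel.py
```

```text
t 10.22 flange frame TCP x -36.8 y -0.2 z 77.3 rot [ 3.1415e+00 -1.0000e-04 -1.7920e-01] F x 0.3 y -0.2 z -2.3 M [ 0.06 -0.06  0.05] open 0.167
```

Call:
drive_tool([
  {"jaw": 0, "travel": [0.0003, 0, 0], "twist": 0},
  {"jaw": 0, "travel": [0.0006, 0, 0], "twist": 0},
  {"jaw": 0, "travel": [0.0009, 0, 0], "twist": 0},
  {"jaw": 0, "travel": [0.0012, 0, 0], "twist": 0},
  {"jaw": 0, "travel": [0.0015, 0, 0], "twist": 0},
])

```text
t: 10.63
eef_pos: [549.4, 84.4, 77.3]
tcp_rot: [3.141, 0.0, -0.179]
ft_force: [-1.3, 0.5, -0.7]
opening: 0.166
grip_force: 30.0
```

```bash
python3 rel.py
```

```text
t 10.63 flange frame TCP x -35.3 y -0.2 z 77.3 rot [ 3.1415e+00  1.0000e-04 -1.7920e-01] F x -1.4 y 0.2 z -0.7 M [ 0.13  0.26 -0.02] open 0.166
```

Call:
drive_tool([
  {"jaw": 0, "travel": [0.0003, 0, 0], "twist": 0},
  {"jaw": 0, "travel": [0.0006, 0, 0], "twist": 0},
  {"jaw": 0, "travel": [0.0009, 0, 0], "twist": 0},
  {"jaw": 0, "travel": [0.0012, 0, 0], "twist": 0},
])

```text
t: 10.97
eef_pos: [549.5, 84.4, 77.2]
tcp_rot: [3.141, 0.002, -0.179]
ft_force: [-7.5, 2.2, 1.4]
opening: 0.168
grip_force: 30.0
```

```bash
python3 rel.py
```

```text
t 10.97 flange frame TCP x -35.2 y -0.2 z 77.2 rot [ 3.1412e+00  2.5000e-03 -1.7920e-01] F x -7.8 y 0.8 z 1.4 M [ 0.41  1.28 -0.04] open 0.168
```

Shoulder is home: 8 N resistance at the predicted x. Relax, hold, then release.

Call:
drive_tool([
  {"jaw": 0, "travel": [-0.0005, 0, 0], "twist": 0},
  {"jaw": 0, "travel": [-0.0007, 0, 0], "twist": 0},
  {"jaw": 0, "travel": [-0.0007, 0, 0], "twist": 0},
  {"jaw": 0, "travel": [-0.0007, 0, 0], "twist": 0},
  {"jaw": 0, "travel": [-0.0007, 0, 0], "twist": 0},
])

```text
t: 11.38
eef_pos: [549.4, 84.4, 77.2]
tcp_rot: [3.141, 0.001, -0.179]
ft_force: [-4.9, 2.5, -0.8]
opening: 0.161
grip_force: 30.0
```

```bash
python3 rel.py
```

```text
t 11.38 flange frame TCP x -35.3 y -0.2 z 77.2 rot [ 3.1413e+00  1.1000e-03 -1.7920e-01] F x -5.2 y 1.5 z -0.8 M [ 0.28  0.94 -0.04] open 0.161
```

Call:
drive_tool([
  {"jaw": 0.2, "travel": [0, 0, 0], "twist": 0},
  {"jaw": 0.3, "travel": [0, 0, 0], "twist": 0},
  {"jaw": 0.4, "travel": [0, 0, 0], "twist": 0},
  {"jaw": 0.5, "travel": [0, 0, 0], "twist": 0},
  {"jaw": 0.6, "travel": [0, 0, 0], "twist": 0},
  {"jaw": 0.6, "travel": [0, 0, 0], "twist": 0},
])

```text
t: 11.88
eef_pos: [550.1, 84.3, 77.4]
tcp_rot: [3.142, -0.0, -0.179]
ft_force: [-0.7, 0.7, -0.8]
opening: 0.495
grip_force: 0.0
```

Call:
drive_tool([
  {"jaw": 0.6, "travel": [0, 0, -0.02], "twist": 0},
  {"jaw": 0.6, "travel": [0, 0, -0.05], "twist": 0},
  {"jaw": 0.6, "travel": [0, 0, -0.08], "twist": 0},
  {"jaw": 0.6, "travel": [0, 0, -0.12], "twist": 0},
  {"jaw": 0.4, "travel": [0, 0, -0.16], "twist": 0},
  {"jaw": 0.2, "travel": [-0.04, 0, -0.16], "twist": 0},
  {"jaw": 0, "travel": [-0.08, 0, -0.16], "twist": 0},
  {"jaw": 0, "travel": [-0.12, 0, -0.16], "twist": 0},
])

```text
t: 12.55
eef_pos: [430.5, 105.7, 237.6]
tcp_rot: [-3.141, -0.001, -0.18]
ft_force: [-0.2, 1.0, -0.2]
opening: 0.375
grip_force: 0.0
```

```bash
python3 rel.py; python3 -c "
from h import *;from cell import read_camera
T=read_camera('top');S=read_camera('scene')
pickle.dump(T,open('top2.pkl','wb'));pickle.dump(S,open('scene2.pkl','wb'))
a=cv2.resize(T['frame'][165:225,230:290,::-1],None,fx=5,fy=5,interpolation=3)
b=cv2.resize(S['frame'][150:210,295:375,::-1],None,fx=6,fy=5,interpolation=3)
cv2.imwrite('pics/c6.png',np.hstack([a,b]))"
```

```text
t 12.55 flange frame TCP x -156.2 y -0.4 z 237.6 rot [-3.1413e+00 -1.2000e-03 -1.7980e-01] F x -0.4 y 1.0 z -0.2 M [0.03 0.09 0.01] open 0.375
```

View pics/c6.png

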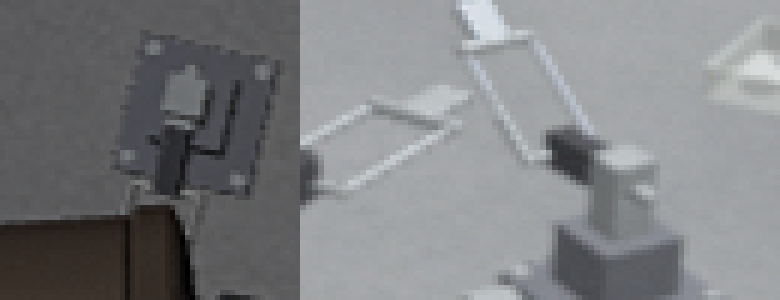

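The pin is home, with the loop leaning back at (495,40) in the right crop. The decoy's loop tab is nearby at (450,95), so I'll check its height before lowering the closed fingers behind our loop.

```bash
python3 - <<'E'
from h import *
T=pickle.load(open("top0.pkl","rb"));S=pickle.load(open("scene0.pkl","rb"))
r=tri([T,S],[np.array([235,262.]),np.array([322,170.])]);print("decoy tab tip",r.x.round(0),r.fun.round(1))
S2=pickle.load(open("scene2.pkl","rb"))
q=lambda x,y:np.array([(x-300+.5)/6-.5+295,(y+.5)/5-.5+150])
c,s=np.cos(-.179),np.sin(-.179)
def bar(a,r,y,z0=78.5):
    X=-56-r*np.cos(a); return [584.2+c*X-s*y,78.3+s*X+c*y,z0+r*np.sin(a)]
f=lambda p:np.r_[proj(S2,bar(p[0],82,-25,p[1]))[0]-q(462,48),proj(S2,bar(p[0],82,25,p[1]))[0]-q(530,37),proj(S2,bar(p[0],0,-21,p[1]))[0]-q(530,160)]
r=least_squares(f,[.8,80]);print("loop world angle, axle z",r.x.round(2),r.fun.round(1))
E
python3 go.py 409 110 128 -.179
```

```text
decoy tab tip [347. 182.   6.] [-1.1 -1.  -1.6  0.1]
loop world angle, axle z [ 0.66 76.95] [-1.   0.5  0.7 -0.8 -0.6  0.2]
t 12.65 at [427.  106.3 237.6] [ 3.1412e+00  1.6000e-03 -1.7790e-01] F [ 0.1  0.7 -1.1] M [ 0.05  0.05 -0.05] open 0.292 [0.09 0.2  1.95 0.   0.99 1.84]
travel [np.float64(-18.4), np.float64(-0.5), np.float64(109.6)] twist 0.0011
```

Call:
drive_tool([
  {"jaw": 0, "travel": [-0.013, 0, 0], "twist": 0},
  {"jaw": 0, "travel": [-0.013, 0, 0.0], "twist": 0},
  {"jaw": 0, "travel": [-0.013, 0, 0.03], "twist": 0},
  {"jaw": 0, "travel": [-0.013, 0, 0.06], "twist": 0},
  {"jaw": 0, "travel": [-0.013, 0, 0.09], "twist": 0},
  {"jaw": 0, "travel": [-0.013, 0, 0.11], "twist": 0},
  {"jaw": 0, "travel": [-0.013, 0, 0.11], "twist": 0},
  {"jaw": 0, "travel": [-0.013, 0, 0.11], "twist": 0},
])

```text
t: 13.32
eef_pos: [419.4, 107.9, 126.9]
tcp_rot: [3.141, 0.002, -0.18]
ft_force: [-0.2, 0.9, -0.2]
opening: 0.006
grip_force: 0.0
```

```bash
python3 rel.py
```

```text
t 13.32 flange frame TCP x -167.4 y -0.2 z 126.9 rot [ 3.1409e+00  2.0000e-03 -1.7950e-01] F x -0.3 y 0.8 z -0.2 M [ 0.09 -0.03  0.02] open 0.006
```

Push forward in small steps.

Call:
drive_tool([
  {"jaw": 0, "travel": [0.005, 0, 0], "twist": 0},
  {"jaw": 0, "travel": [0.01, 0, 0], "twist": 0},
  {"jaw": 0, "travel": [0.015, 0, 0], "twist": 0},
  {"jaw": 0, "travel": [0.02, 0, 0], "twist": 0},
  {"jaw": 0, "travel": [0.025, 0, 0], "twist": 0},
  {"jaw": 0, "travel": [0.03, 0, 0], "twist": 0},
  {"jaw": 0, "travel": [0.035, 0, 0], "twist": 0},
  {"jaw": 0, "travel": [0.04, 0, 0], "twist": 0},
])

```text
t: 13.98
eef_pos: [459.0, 100.8, 127.4]
tcp_rot: [3.142, -0.0, -0.179]
ft_force: [-0.8, 0.3, -0.0]
opening: 0.004
grip_force: 0.3
```

Call:
drive_tool([
  {"jaw": 0, "travel": [0.005, 0, 0], "twist": 0},
  {"jaw": 0, "travel": [0.01, 0, 0], "twist": 0},
  {"jaw": 0, "travel": [0.015, 0, 0], "twist": 0},
  {"jaw": 0, "travel": [0.02, 0, 0], "twist": 0},
  {"jaw": 0, "travel": [0.025, 0, 0], "twist": 0},
  {"jaw": 0, "travel": [0.03, 0, 0], "twist": 0},
  {"jaw": 0, "travel": [0.035, 0, 0], "twist": 0},
  {"jaw": 0, "travel": [0.04, 0, 0], "twist": 0},
])

```text
t: 14.65
eef_pos: [498.3, 93.7, 127.3]
tcp_rot: [3.142, -0.0, -0.179]
ft_force: [-0.8, -0.7, -0.8]
opening: 0.004
grip_force: 0.2
```

```bash
python3 rel.py; python3 -c "
from h import *;from cell import read_camera
S=read_camera('scene')
cv2.imwrite('pics/c7.png',cv2.resize(S['frame'][130:210,290:390,::-1],None,fx=5,fy=5,interpolation=3))"
```

```text
t 14.65 flange frame TCP x -87.3 y -0.2 z 127.3 rot [ 3.1415 -0.     -0.1792] F x -0.7 y -0.8 z -0.8 M [0.04 0.09 0.01] open 0.004
```

View pics/c7.png

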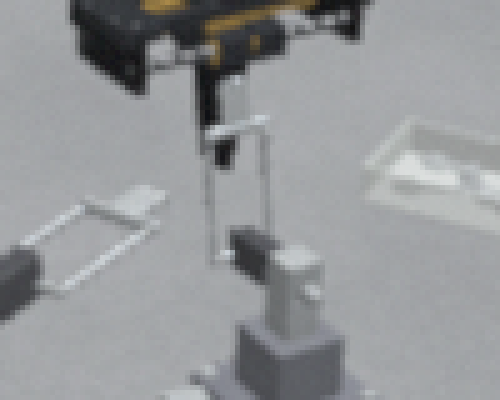

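The loop is nearly upright, pushed by the fingers at (220,130), and the pin is still home. Continuing.

Call:
drive_tool([
  {"jaw": 0, "travel": [0.005, 0, 0], "twist": 0},
  {"jaw": 0, "travel": [0.01, 0, 0], "twist": 0},
  {"jaw": 0, "travel": [0.015, 0, 0], "twist": 0},
  {"jaw": 0, "travel": [0.02, 0, 0], "twist": 0},
  {"jaw": 0, "travel": [0.025, 0, 0], "twist": 0},
  {"jaw": 0, "travel": [0.03, 0, 0], "twist": 0},
  {"jaw": 0, "travel": [0.035, 0, 0], "twist": 0},
  {"jaw": 0, "travel": [0.04, 0, 0], "twist": 0},
])

```text
t: 15.37
eef_pos: [537.6, 86.5, 127.3]
tcp_rot: [3.141, 0.0, -0.179]
ft_force: [-1.0, 0.6, 0.2]
opening: 0.001
grip_force: 0.2
```

Call:
drive_tool([
  {"jaw": 0, "travel": [0.005, 0, 0], "twist": 0},
  {"jaw": 0, "travel": [0.01, 0, 0], "twist": 0},
  {"jaw": 0, "travel": [0.015, 0, 0], "twist": 0},
  {"jaw": 0, "travel": [0.02, 0, 0], "twist": 0},
  {"jaw": 0, "travel": [0.025, 0, 0], "twist": 0},
  {"jaw": 0, "travel": [0.029, 0, 0], "twist": 0},
  {"jaw": 0, "travel": [0.029, 0, 0], "twist": 0},
])

```text
t: 15.95
eef_pos: [566.4, 81.3, 127.2]
tcp_rot: [3.142, -0.0, -0.179]
ft_force: [0.0, 0.2, -0.4]
opening: 0.006
grip_force: 0.2
```

```bash
python3 rel.py
```

```text
t 15.95 flange frame TCP x -18.1 y -0.2 z 127.2 rot [ 3.1416e+00 -4.0000e-04 -1.7940e-01] F x -0.0 y 0.2 z -0.4 M [ 0.07  0.08 -0.01] open 0.006
```

Call:
drive_tool([
  {"jaw": 0, "travel": [-0.005, 0, 0], "twist": 0},
  {"jaw": 0, "travel": [-0.005, 0, -0.02], "twist": 0},
  {"jaw": 0, "travel": [-0.005, 0, -0.045], "twist": 0},
  {"jaw": 0, "travel": [-0.005, 0, -0.06], "twist": 0},
  {"jaw": 0, "travel": [-0.005, 0, -0.06], "twist": 0},
  {"jaw": 0, "travel": [0.01, 0, -0.06], "twist": 0},
  {"jaw": 0, "travel": [0.026, 0, -0.06], "twist": 0},
  {"jaw": 0, "travel": [0.026, 0, -0.06], "twist": 0},
])

```text
t: 16.62
eef_pos: [592.6, 76.5, 186.6]
tcp_rot: [3.142, -0.001, -0.18]
ft_force: [-1.1, -0.3, -0.5]
opening: 0.004
grip_force: 0.0
```

Call:
drive_tool([
  {"jaw": 0, "travel": [0.002, 0, 0.005], "twist": 0},
  {"jaw": 0, "travel": [0.004, 0, 0.01], "twist": 0},
  {"jaw": 0, "travel": [0.006, 0, 0.015], "twist": 0},
  {"jaw": 0, "travel": [0.008, 0, 0.02], "twist": 0},
  {"jaw": 0, "travel": [0.01, 0, 0.025], "twist": 0},
  {"jaw": 0, "travel": [0.012, 0, 0.03], "twist": 0},
  {"jaw": 0, "travel": [0.014, 0, 0.034], "twist": 0},
  {"jaw": 0, "travel": [0.016, 0, 0.038], "twist": 0},
])

```text
t: 17.28
eef_pos: [607.1, 73.9, 148.8]
tcp_rot: [3.141, 0.0, -0.179]
ft_force: [-0.8, -0.4, -0.1]
opening: 0.001
grip_force: 0.2
```

```bash
python3 rel.py; python3 -c "
from h import *;from cell import read_camera
S=read_camera('scene')
cv2.imwrite('pics/c8.png',cv2.resize(S['frame'][130:210,290:390,::-1],None,fx=5,fy=5,interpolation=3))"
```

```text
t 17.28 flange frame TCP x 23.3 y -0.2 z 148.8 rot [ 3.1415e+00  2.0000e-04 -1.7920e-01] F x -0.7 y -0.5 z -0.1 M [ 0.06 -0.01 -0.01] open 0.001
```

View pics/c8.png

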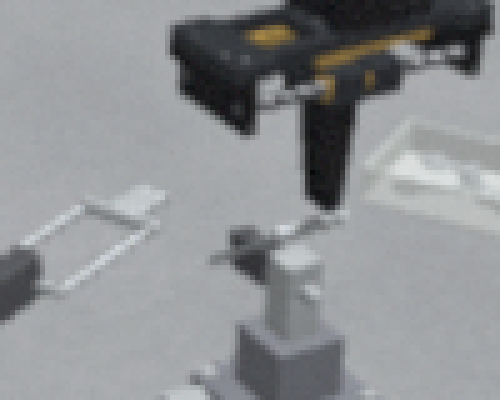

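The loop now leans forward over the rod under the fingertips at (325,210). Following it down.

Call:
drive_tool([
  {"jaw": 0, "travel": [0.003, 0, 0.005], "twist": 0},
  {"jaw": 0, "travel": [0.006, 0, 0.01], "twist": 0},
  {"jaw": 0, "travel": [0.009, 0, 0.015], "twist": 0},
  {"jaw": 0, "travel": [0.012, 0, 0.02], "twist": 0},
  {"jaw": 0, "travel": [0.015, 0, 0.025], "twist": 0},
  {"jaw": 0, "travel": [0.018, 0, 0.03], "twist": 0},
  {"jaw": 0, "travel": [0.02, 0, 0.035], "twist": 0},
  {"jaw": 0, "travel": [0.022, 0, 0.04], "twist": 0},
])

```text
t: 18.0
eef_pos: [628.8, 70.0, 108.7]
tcp_rot: [3.141, 0.0, -0.179]
ft_force: [-0.3, 0.8, 0.3]
opening: 0.004
grip_force: 0.1
```

```bash
python3 rel.py
```

```text
t 18.00 flange frame TCP x 45.4 y -0.2 z 108.7 rot [ 3.1415e+00  1.0000e-04 -1.7920e-01] F x -0.4 y 0.7 z 0.3 M [ 0.07  0.05 -0.  ] open 0.004
```

Call:
drive_tool([
  {"jaw": 0, "travel": [0.0, 0, 0.002], "twist": 0},
  {"jaw": 0, "travel": [0.0, 0, 0.004], "twist": 0},
  {"jaw": 0, "travel": [0.0, 0, 0.006], "twist": 0},
  {"jaw": 0, "travel": [0.0, 0, 0.008], "twist": 0},
  {"jaw": 0, "travel": [0.0, 0, 0.01], "twist": 0},
])

```text
t: 18.42
eef_pos: [628.7, 70.1, 99.3]
tcp_rot: [3.142, -0.0, -0.179]
ft_force: [-0.1, -0.8, 0.6]
opening: 0.006
grip_force: 0.1
```

```bash
python3 rel.py
```

```text
t 18.42 flange frame TCP x 45.2 y -0.2 z 99.3 rot [ 3.1416e+00 -4.0000e-04 -1.7910e-01] F x 0.1 y -0.8 z 0.6 M [0.07 0.02 0.05] open 0.006
```

Call:
drive_tool([
  {"jaw": 0, "travel": [0.0, 0, 0.001], "twist": 0},
  {"jaw": 0, "travel": [0.0, 0, 0.002], "twist": 0},
  {"jaw": 0, "travel": [0.0, 0, 0.003], "twist": 0},
  {"jaw": 0, "travel": [0.0, 0, 0.004], "twist": 0},
  {"jaw": 0, "travel": [0.0, 0, 0.005], "twist": 0},
  {"jaw": 0, "travel": [0.0, 0, 0.006], "twist": 0},
])

```text
t: 18.92
eef_pos: [628.7, 70.0, 93.3]
tcp_rot: [3.142, -0.0, -0.179]
ft_force: [-0.1, -0.3, 0.3]
opening: 0.001
grip_force: 0.2
```

```bash
python3 rel.py
```

```text
t 18.92 flange frame TCP x 45.3 y -0.2 z 93.3 rot [ 3.1415e+00 -2.0000e-04 -1.7920e-01] F x -0.1 y -0.3 z 0.3 M [ 0.04 -0.06 -0.02] open 0.001
```

Call:
drive_tool([
  {"jaw": 0, "travel": [0.0, 0, 0.001], "twist": 0},
  {"jaw": 0, "travel": [0.0, 0, 0.002], "twist": 0},
  {"jaw": 0, "travel": [0.0, 0, 0.003], "twist": 0},
  {"jaw": 0, "travel": [0.0, 0, 0.004], "twist": 0},
])

```text
t: 19.25
eef_pos: [629.0, 70.0, 89.5]
tcp_rot: [-3.142, -0.001, -0.179]
ft_force: [1.2, -0.2, 3.1]
opening: 0.005
grip_force: 1.4
```

```bash
python3 rel.py
```

```text
t 19.25 flange frame TCP x 45.5 y -0.2 z 89.5 rot [-3.1416e+00 -9.0000e-04 -1.7920e-01] F x 1.2 y -0.0 z 3.1 M [-0.05 -0.25  0.  ] open 0.005
```

Call:
drive_tool([
  {"jaw": 0, "travel": [0.0, 0, 0.001], "twist": 0},
  {"jaw": 0, "travel": [0.0, 0, 0.002], "twist": 0},
  {"jaw": 0, "travel": [0.0, 0, 0.003], "twist": 0},
])

```text
t: 19.5
eef_pos: [628.9, 70.0, 86.4]
tcp_rot: [-3.142, -0.001, -0.179]
ft_force: [1.9, -0.2, 2.9]
opening: 0.006
grip_force: 1.5
```

```bash
python3 rel.py
```

```text
t 19.50 flange frame TCP x 45.4 y -0.2 z 86.4 rot [-3.1416e+00 -7.0000e-04 -1.7920e-01] F x 1.9 y 0.1 z 2.9 M [-0.   -0.21  0.01] open 0.006
```

Bar is on the nose, about 3 N. Keep pressing.

Call:
drive_tool([
  {"jaw": 0, "travel": [0.0, 0, 0.0007], "twist": 0},
  {"jaw": 0, "travel": [0.0, 0, 0.0014], "twist": 0},
  {"jaw": 0, "travel": [0.0, 0, 0.0021], "twist": 0},
  {"jaw": 0, "travel": [0.0, 0, 0.003], "twist": 0},
])

```text
t: 19.83
eef_pos: [628.3, 70.1, 83.0]
tcp_rot: [3.141, 0.001, -0.179]
ft_force: [0.1, 0.1, 0.8]
opening: 0.004
grip_force: 0.2
```

```bash
python3 rel.py
```

```text
t 19.83 flange frame TCP x 44.9 y -0.2 z 83.0 rot [ 3.1414e+00  8.0000e-04 -1.7920e-01] F x 0.1 y 0.1 z 0.8 M [0.01 0.06 0.04] open 0.004
```

Call:
drive_tool([
  {"jaw": 0, "travel": [0.0, 0, 0.0007], "twist": 0},
  {"jaw": 0, "travel": [0.0, 0, 0.0014], "twist": 0},
  {"jaw": 0, "travel": [0.0, 0, 0.0021], "twist": 0},
  {"jaw": 0, "travel": [0.0, 0, 0.003], "twist": 0},
])

```text
t: 20.17
eef_pos: [628.6, 70.0, 80.2]
tcp_rot: [3.141, 0.0, -0.179]
ft_force: [0.2, -0.4, 0.3]
opening: 0.006
grip_force: 0.0
```

```bash
python3 rel.py
```

```text
t 20.17 flange frame TCP x 45.1 y -0.2 z 80.2 rot [ 3.1415e+00  2.0000e-04 -1.7920e-01] F x 0.3 y -0.4 z 0.3 M [0.02 0.01 0.02] open 0.006
```

Call:
drive_tool([
  {"jaw": 0, "travel": [0.0, 0, 0.0007], "twist": 0},
  {"jaw": 0, "travel": [0.0, 0, 0.0014], "twist": 0},
  {"jaw": 0, "travel": [0.0, 0, 0.0021], "twist": 0},
  {"jaw": 0, "travel": [0.0, 0, 0.003], "twist": 0},
])

```text
t: 20.5
eef_pos: [628.7, 70.0, 77.3]
tcp_rot: [3.142, -0.0, -0.179]
ft_force: [-0.0, -0.4, -0.6]
opening: 0.005
grip_force: 0.1
```

```bash
python3 rel.py
```

```text
t 20.50 flange frame TCP x 45.2 y -0.2 z 77.3 rot [ 3.1415e+00 -1.0000e-04 -1.7920e-01] F x 0.0 y -0.4 z -0.6 M [0.07 0.05 0.04] open 0.005
```

The snap came between z=86 and 83. Press lightly to the stop so the angle is well past 3.2.

Call:
drive_tool([
  {"jaw": 0, "travel": [0.0, 0, 0.0007], "twist": 0},
  {"jaw": 0, "travel": [0.0, 0, 0.0014], "twist": 0},
  {"jaw": 0, "travel": [0.0, 0, 0.002], "twist": 0},
])

```text
t: 20.75
eef_pos: [628.6, 70.0, 75.2]
tcp_rot: [3.141, 0.0, -0.179]
ft_force: [-0.3, 0.3, 0.3]
opening: 0.003
grip_force: 0.1
```

```bash
python3 rel.py
```

```text
t 20.75 flange frame TCP x 45.2 y -0.2 z 75.2 rot [ 3.1415  0.     -0.1792] F x -0.4 y 0.2 z 0.3 M [ 0.13  0.07 -0.02] open 0.003
```

Call:
drive_tool([
  {"jaw": 0, "travel": [0.0, 0, 0.0007], "twist": 0},
  {"jaw": 0, "travel": [0.0, 0, 0.0014], "twist": 0},
  {"jaw": 0, "travel": [0.0, 0, 0.002], "twist": 0},
])

```text
t: 21.0
eef_pos: [628.7, 70.0, 73.3]
tcp_rot: [3.142, -0.0, -0.179]
ft_force: [-0.3, -0.9, 0.8]
opening: 0.003
grip_force: 0.3
```

```bash
python3 rel.py
```

```text
t 21.00 flange frame TCP x 45.2 y -0.2 z 73.3 rot [ 3.1415e+00 -1.0000e-04 -1.7920e-01] F x -0.2 y -0.9 z 0.8 M [0.07 0.02 0.02] open 0.003
```

Call:
drive_tool([
  {"jaw": 0, "travel": [0.0, 0, 0.0007], "twist": 0},
  {"jaw": 0, "travel": [0.0, 0, 0.0014], "twist": 0},
  {"jaw": 0, "travel": [0.0, 0, 0.002], "twist": 0},
])

```text
t: 21.25
eef_pos: [628.7, 70.0, 71.2]
tcp_rot: [3.142, -0.0, -0.179]
ft_force: [-0.8, -0.1, 0.1]
opening: 0.002
grip_force: 0.3
```

```bash
python3 rel.py
```

```text
t 21.25 flange frame TCP x 45.2 y -0.2 z 71.2 rot [ 3.1415e+00 -1.0000e-04 -1.7920e-01] F x -0.8 y -0.3 z 0.1 M [0.02 0.07 0.03] open 0.002
```

Call:
drive_tool([
  {"jaw": 0, "travel": [0.0, 0, 0.0007], "twist": 0},
  {"jaw": 0, "travel": [0.0, 0, 0.0014], "twist": 0},
  {"jaw": 0, "travel": [0.0, 0, 0.002], "twist": 0},
])

```text
t: 21.5
eef_pos: [628.7, 70.0, 69.4]
tcp_rot: [3.142, -0.0, -0.179]
ft_force: [-0.3, -0.5, 2.7]
opening: 0.004
grip_force: 1.2
```

```bash
python3 rel.py
```

```text
t 21.50 flange frame TCP x 45.2 y -0.2 z 69.4 rot [ 3.1415e+00 -1.0000e-04 -1.7920e-01] F x -0.2 y -0.5 z 2.7 M [ 0.12  0.21 -0.04] open 0.004
```

Call:
drive_tool([
  {"jaw": 0, "travel": [0.0, 0, 0.0005], "twist": 0},
  {"jaw": 0, "travel": [0.0, 0, 0.0005], "twist": 0},
  {"jaw": 0, "travel": [0.0, 0, 0.0005], "twist": 0},
])

```text
t: 21.75
eef_pos: [628.7, 70.0, 68.9]
tcp_rot: [3.142, -0.0, -0.179]
ft_force: [-0.2, -0.6, 1.9]
opening: 0.005
grip_force: 1.3
```

```bash
python3 rel.py
```

```text
t 21.75 flange frame TCP x 45.3 y -0.2 z 68.9 rot [ 3.1415e+00 -2.0000e-04 -1.7920e-01] F x -0.1 y -0.6 z 1.9 M [0.09 0.15 0.03] open 0.005
```

Call:
drive_tool([
  {"jaw": 0, "travel": [0.0, 0, -0.005], "twist": 0},
  {"jaw": 0, "travel": [0.0, 0, -0.02], "twist": 0},
  {"jaw": 0, "travel": [0.0, 0, -0.05], "twist": 0},
  {"jaw": 0, "travel": [0.0, 0, -0.09], "twist": 0},
  {"jaw": 0, "travel": [-0.04, 0, -0.13], "twist": 0},
  {"jaw": 0, "travel": [-0.08, 0, -0.17], "twist": 0},
  {"jaw": 0, "travel": [-0.12, 0, -0.17], "twist": 0},
  {"jaw": 0, "travel": [-0.16, 0, -0.17], "twist": 0},
])

```text
t: 22.42
eef_pos: [490.7, 95.0, 238.7]
tcp_rot: [-3.141, -0.004, -0.18]
ft_force: [0.1, 0.6, 0.7]
opening: 0.004
grip_force: 0.0
```

Call:
drive_tool([
  {"jaw": 0, "travel": [-0.03, 0.03, 0], "twist": 0},
  {"jaw": 0, "travel": [-0.03, 0.07, 0], "twist": 0},
  {"jaw": 0, "travel": [-0.03, 0.11, 0], "twist": 0},
  {"jaw": 0, "travel": [-0.03, 0.15, 0], "twist": 0},
  {"jaw": 0, "travel": [-0.03, 0.19, 0], "twist": 0},
  {"jaw": 0, "travel": [-0.03, 0.2, 0], "twist": 0},
  {"jaw": 0, "travel": [-0.03, 0.2, 0], "twist": 0},
])

```text
t: 23.0
eef_pos: [425.7, -98.6, 236.6]
tcp_rot: [3.141, -0.0, -0.183]
ft_force: [-0.2, 0.8, -0.1]
opening: 0.005
grip_force: 0.0
```

```bash
python3 rel.py
python3 - <<'E'
# verify snapped loop without viewing: tab brightness profile in the scene camera vs. predicted positions per angle
from h import *;from cell import read_camera
S=read_camera('scene');S0=pickle.load(open('scene0.pkl','rb'))
c,s=np.cos(-.179),np.sin(-.179)
Pw=lambda X,y,z:[584.2+c*X-s*y,78.3+s*X+c*y,z]
d=S['frame'].astype(int).mean(2)-S0['frame'].astype(int).mean(2)
print("shoulder/nose px",proj(S,Pw(24,0,83)).round(0))
for w in(-.15,-.05,.05,.15):
    print(w,"bar-,bar+,tab-,tab+",[proj(S,Pw(-56+r*np.cos(w),y,78.5+r*np.sin(w)))[0].round(1).tolist() for r,y in((82,-25),(82,25),(114,-10),(114,10))])
print(d[180:212,338:384:1].round(0).astype(int)[:, ::2])
E
```

```text
t 23.00 flange frame TCP x -124.5 y -202.3 z 236.6 rot [ 3.1413e+00 -5.0000e-04 -1.8310e-01] F x -0.3 y 0.8 z -0.1 M [0.1  0.03 0.02] open 0.005
shoulder/nose px [[353. 190.]]
-0.15 bar-,bar+,tab-,tab+ [[346.0, 196.8], [359.3, 192.4], [356.1, 201.6], [361.5, 199.8]]
-0.05 bar-,bar+,tab-,tab+ [[346.3, 194.6], [359.6, 190.3], [356.6, 198.6], [362.0, 196.8]]
0.05 bar-,bar+,tab-,tab+ [[346.4, 192.3], [359.8, 188.0], [356.8, 195.3], [362.3, 193.5]]
0.15 bar-,bar+,tab-,tab+ [[346.4, 189.8], [359.8, 185.5], [356.9, 191.9], [362.3, 190.1]]
[[-111 -107  -96  -29  -10   -2   -1   -2    1   -1    1   -1    0   -2
    -2   -2   -1    2   -2    0    1    0   -1]
 [-109 -109 -104   -6   -2    0   -2    2   -1   -1   -2    0    0   -3
    -3   -2   -3    0    0   -1    2   -1   -1]
 [-114 -111 -110   -2    0   -3   -1   -2    0   -2    0   -2    1   -1
    -1    1   -1    0   -3   -1   -1    0   -1]
 [-105 -111  -99   -2   -1    0    1    0    1    0   -1    1   -1    0
    -1    0   -1    2    0   -1   -2   -1   -1]
 [ -56 -107  -91   -1   -1   -3   -1   -2   -1   -1    1   -2   -1    0
    -1    
[... 2578 characters left out ...]
1    0    2    0    0    3   -3   -2   -2   -1   -1
    -2    0   -2   -1   -1   -1   -2   -1   -1]
 [  -1    2    2    1    2   -2    0   -1   -1   -2   -1    0   -2   -2
     1    0    0    0   -1   -2    0    0   -2]
 [  -2   -1   -1   -1   -1    0   -1   -2   -2   -1    1   -1    1   -1
    -1    0    1    0    2    1    0   -1   -2]
 [  -2    0    0    0   -2    1   -2    1    1    0    0   -2    1   -1
     1    2   -1   -1   -1   -2    0   -1   -2]
 [  -1    1   -2    0    2    0   -1   -3    2    0    0    0   -2   -3
    -1   -3    2   -1   -1   -1   -1   -1    0]
 [   1   -3   -2    0   -2   -3    2   -2    1    0    0   -1   -2   -1
    -1   -2   -2    0    1   -1   -1   -1    1]]
```

The bar's left end at (346,194.5) and the tab's end at (357,198.5) match a loop 0.05–0.1 rad below level. With the pin's sag, that's about 3.24–3.29 rad, so it's snapped. Handing in.

```bash
python3 -c "
from cell import *
print(job_done())"
```

```text
the job is handed in; nothing more can be done
None
```

I've handed in the job: the pin is home in the rod's cross hole, the loop is snapped over the rod at about 3.24–3.29 rad by my camera estimate, and the arm is clear. The highest contact force I read was about 8 N. The hand-in returned no verdict, and I didn't re-measure the bystanders at the end.

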